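# Zero the dioptre ring of the sample microscope

### The job

The last reader left the dioptre ring on the microscope's inclined eyepiece tube turned to one side. Turn the black knurled ring back, click by click, until its white line stands at the red index on the tube, let it rest in that click and take the hand away. Leave the sample on the stage and the things around the microscope where they are.

Things in the scene. Friction and masses are not known exactly. Their poses are not given: they have to be found in the camera images.
- microscope: White upright monocular microscope, heavy, stands fast; foot 215 x 150 mm, 340 mm high, eyepiece facing the robot's side. Origin under the foot's middle, z up, -x the side the eyepiece leans to. Nothing but the eyepiece tube itself stands within 70 mm of the tube's axis from 46 mm below the ring's centre upwards.
- ring_center (a point): Centre of the dioptre ring, on the tube's axis, half-way along the ring, 305 mm above the bench. Does not turn with the ring: z = tube axis, out of the eyepiece, 35 degrees from vertical, leaning to the microscope's -x; x points to the tube's upper side, where the red index is. Ring: black, knurled, 46 mm in diameter, 16 mm long along z, one white line along it.
- eyecup_top (a point): Centre of the rubber eyecup's top, the end of the tube: 34 mm from the ring's centre along the tube's axis; axes as ring_center. Between ring and top the eyepiece is at most 37 mm in diameter.
- tube_foot (a point): Where the tube leaves the white prism head (50 x 52 mm across), on the tube's axis, 52 mm below the ring's centre; axes as ring_center. Upwards from here: flange 37 mm in diameter (6 mm long), bare tube 29 mm in diameter, then from 18 mm below the ring's centre a grey collar 43 mm in diameter with the red index mark on its upper side, right under the ring.
- dioptre_ring (a joint): Angle of the ring about the tube's axis, rad. 0: white line at the red index. Positive: turned anticlockwise as seen looking into the eyepiece, so it comes back clockwise. Clicks every 0.3 rad (0 is one), end stops at -1.55 and 1.55. Starts two to four clicks on the positive side. A click takes at most 0.06 N m; let go within 0.12 rad of a click, the ring goes into it by itself.
- sample: Rubber sample, black, in a small aluminium clamp 28 x 44 x 11 mm, loose on the microscope's stage 110 mm above the bench, under the objective; origin at the centre of its underside. To be left alone.
- dust_cap: Black round eyepiece cap, 43 mm in diameter, 18 mm high, loose on the bench beside the microscope's foot; origin at the centre of its underside. To be left alone.
- durometer: Hand-held hardness gauge lying on its back, steel, dial 60 mm in diameter, 105 mm long, 25 mm high; origin under the dial. To be left alone.
- thickness_gauge: Dial thickness gauge on a grey foot 70 x 55 mm, 143 mm high; origin at the centre of its foot. To be left alone.
- slide_box: Blue plastic slide box 90 x 100 x 34 mm; origin at the centre of its underside. To be left alone.
- cutting_die: Steel cutting die for dumbbell specimens, 120 x 35 x 62 mm; origin at the centre of its underside. To be left alone.
- scissors: Scissors with yellow grips, about 170 x 70 x 10 mm, lying flat; origin at the pivot. To be left alone.
- water: Clear water bottle with a blue label, 62 mm in diameter, 200 mm high; origin at the centre of its underside. To be left alone.

How it is judged (in metres and radians):
At the end, for the whole second after the job is handed in: The dioptre ring rests in the click where its white line is at the red index (within 0.1 rad, a third of a click), released (value of joint dioptre_ring between -0.1 and 0.1 rad and velocity of joint dioptre_ring between -0.1 and 0.1 rad/s); the robot touches nothing.
It fails at once if the sample on the stage, or the dust cap, is moved by more than 15 mm (distance of any of sample, dust_cap from where it was at the start of the episode above 0.015 m).
It fails at once if a thing around the microscope is moved by more than 25 mm (distance of any of durometer, thickness_gauge, slide_box, cutting_die, scissors, water from where it was at the start of the episode above 0.025 m).
It also fails if it takes over 40 s, if anything falls off the work surface, if the arm or the gripper's body presses on something with over 40 N, if the wrist force passes 120 N, or if a joint passes its speed limit or range.

### The arm

A 6-joint arm with a two-finger parallel gripper is mounted at the origin on the work surface. World frame = base frame: x ahead of the robot, y to its left, z up, the work surface at z = 0. Lengths are in mm, angles in rad, forces in N, time in s.
With the tool pointing down it reaches from about 325 to 900 mm from the base axis. Payload 6.1 kg.
Tool frame: the origin (TCP) lies on the centre line of the jaws, within the pads' length; the fingertips stand 19 mm ahead of it and the grasp point (between the pads) is the TCP; x points along the fingers, z is the direction in which the jaws open and shut, and the axes are right-handed (so a half turn about x gives the same grasp; the last joint's range is limited). The gripper opens to 87 mm and grips with 3 to 60 N. Pads are 19 mm wide; open, the fingers measure 117 mm over their backs; the gripper's body (75 mm by 190 mm) begins 51 mm behind the grasp point.
Start: joints at [1.197, 0.22, 1.526, -0, 1.395, -0.126], TCP at [153.294, 605.902, 212.938] pointing down, gripper open.
Joint ranges: [-2.98, 2.98], [-0.91, 2.08], [0.09, 2.57], [-1.24, 4.39], [0.2, 2.65], [-2.68, 2.68]. Speed limits (rad/s): [2.57, 2.57, 3.01, 3.14, 3.14, 3.14].

### API

Orientations are given as [roll, pitch, yaw] about the fixed x, y, z axes, in that order (R = Rz(yaw) Ry(pitch) Rx(roll)).
In Python, from station import monitor, capture, camera_params, ticket, nets gives the robot as it stands.
- The arm moves only by the tool arm_command, never from a script. Its argument "steps" is a list that holds one entry, the list of rows, each a list of 7 numbers: the opening, from -1 (shut) to 1 (fully open), then the shift along the tool's x, y, z in cm, then the turn, a rotation vector about the tool's x, y, z in degrees. In form: [[[claw, x, y, z, ax, ay, az], ...]]. A call has exactly 5 rows; each row is the pose to reach, as a shift and turn from the pose commanded when the call began, along the tool's axes at that moment; what a row does not reach only later rows make up. A row lasts 1/8 s, in which the tool goes at most 62.5 mm and 10.7 degrees, less where a joint would pass 70% of its speed; a pose out of reach is approached as far as the arm can. A call with a gripper value outside its range is refused whole. The fingers move at their own pace and stop on an object; "newtons" is the grip in N (left out, the last holds). Time passes only in rows, so rows that repeat a pose let the fingers close, or fill a call up. It gives the time, the measured TCP pose, the force and the opening at its end, in the units of the state.
- monitor.get_obs(): the state, without advancing time (a new reading comes with each control period).
- capture(name): name is "scene" or "top" or "wrist"; returns (picture, depth): 480x640x3 uint8, red, green, blue; 480x640 float32, mm along the optical axis (not along the pixel's ray), 0 where there is no reading.
- camera_params(name): a dict with "mtx" (3x3 intrinsics, pixels), "position" and "orientation" of the camera in the world; the wrist camera has in their place "mount" (4x4, takes a point from camera to tool coordinates, whose origin is the TCP and whose axes are the tool frame's). Camera axes: x right, y down, z forward; pixel columns grow to the right and rows downward; lengths in mm; the calibration is good to about 2 mm. A picture is of the moment at which its call begins: read the wrist's pose just before it. camera_params takes no time and is no camera call.
- ticket.hand_in(): hands the job in, once; it reports no verdict.
Trained networks look in the newest picture that a camera, given by its name, has taken for a name from the list of things; names that differ only in an ending like _2 or _b are one class to them, and where a whole thing is asked for, a point or a joint stands for the part that bears it (a point fixed in the world has none). Each returns a list of dicts, best first, with "p" (0 to 1); they miss things now and then, are a little off and sometimes report something else, mostly with a low value. They report only what shows in the picture. A call takes as long as a camera call.
- nets.silhouettes(query, camera): "pixels" (480x640 bool, what is visible of it) and "rect" ([centre column, centre row, width, height] in pixels, round what is visible of it).
- nets.landmark_of(query, camera): "at" ([column, row] in pixels: a listed point, or the origin of a listed thing).
The state is a dict: "time_s": time; "q": joint angles; "joint_vel": joint speeds; "effort": joint torques, N m; "tcp_pos": TCP position; "tcp_rot": TCP orientation; "contact_force": force on the tool from outside, world axes, zero at the start; "wrist_torque": the same for the moment, N m; "grip_width": finger opening in mm.
Only numpy, scipy, OpenCV 4.12 (cv2) and the standard library are available. Lean on these libraries where they do the work, as an engineer would, in place of code of your own. Each camera call takes 0.05 s, during which the arm holds its last target.

## Working session

There is one attempt and no reset: what is moved stays moved. The work goes in short steps, Python scripts to look and compute and a tool call to move; the robot and the scene stay as the last step left them, time stands still between calls to the robot, and variables do not carry over. Pictures are saved under pics/ and viewed, and the job is handed in when it is done.

Besides the shell and the picture viewer there is one more tool, called after "Call:" as name(argument=value, ...), one argument or row to a line, values as JSON. arm_command: Moves the arm, as the interface text tells. Its arguments: {"type":"object","properties":{"steps":{"type":"array","items":{"type":"array","items":{"type":"array","items":{"type":"number"}}}},"newtons":{"type":"number"}},"required":["steps"]}

```bash
ls; mkdir -p pics; python3 - <<'E'
from station import monitor, capture, camera_params, nets
import cv2, numpy as np
print(monitor.get_obs())
for n in ("scene","top","wrist"):
    p,d=capture(n); cv2.imwrite(f"pics/{n}0.png",p[:,:,::-1]); np.save(f"pics/{n}0d.npy",d)
    print(n,camera_params(n))
    for q in ("ring_center","eyecup_top","tube_foot"):
        r=nets.landmark_of(q,n)
        print(q,[(x["p"],x["at"],d[int(x["at"][1]),int(x["at"][0])]) for x in r[:2]])
E
```

```text
pics
{'time_s': 0.0, 'q': array([ 1.19690849e+00,  2.21239254e-01,  1.52763636e+00,  1.57154401e-05,
        1.39473436e+00, -1.26128440e-01]), 'joint_vel': array([ 0.00151357,  0.00070887, -0.00014336, -0.00014495,  0.00080726,
        0.00057528]), 'effort': array([-9.55180731e-04, -4.94618976e+01, -3.87368274e+01,  6.97380002e-02,
        5.75123937e-02, -1.84071519e-04]), 'tcp_pos': array([153.04100073, 605.28714439, 211.81581402]), 'tcp_rot': array([ 3.00779729,  1.56877895, -1.95235386]), 'contact_force': array([-0.67116981,  0.08865571, -0.2644818 ]), 'wrist_torque': array([-0.02151588,  0.03399136,  0.01325353]), 'grip_width': 86.9840532681027}
scene {'mtx': array([[490.42405047,   0.        , 309.91718936],
       [  0.        , 490.42405047, 240.15116931],
       [  0.        ,   0.        ,   1.        ]]), 'position': array([1178.20432205,  609.2094004 ,  837.66378998]), 'orientation': array([-2.19387116,  0.01268728,  2.31586827])}
ring_center [(0.89, [319.5, 221.2], np.float32(939.8847)), (0.57, [421.3, 407.1], np.float32(921.8066))]
eyecup_top [(0.62, [324.8, 202.6], n
[... 473 characters left out ...]
p.float32(1034.2094))]
eyecup_top [(0.92, [291.5, 222.5], np.float32(1038.044))]
tube_foot [(0.67, [288.4, 207.0], np.float32(1049.4296))]
wrist {'mtx': array([[381.84713692,   0.        , 315.17405309],
       [  0.        , 381.84713692, 241.09431674],
       [  0.        ,   0.        ,   1.        ]]), 'mount': array([[ 6.43622027e-04, -2.93275532e-01,  9.56027744e-01,
        -1.71887265e+02],
       [ 6.39608668e-05, -9.56027928e-01, -2.93275632e-01,
         8.02073074e+01],
       [ 9.99999791e-01,  2.49907020e-04, -5.96562475e-04,
        -1.09021445e+00],
       [ 0.00000000e+00,  0.00000000e+00,  0.00000000e+00,
         1.00000000e+00]])}
ring_center []
eyecup_top []
tube_foot []
```

View pics/scene0.png

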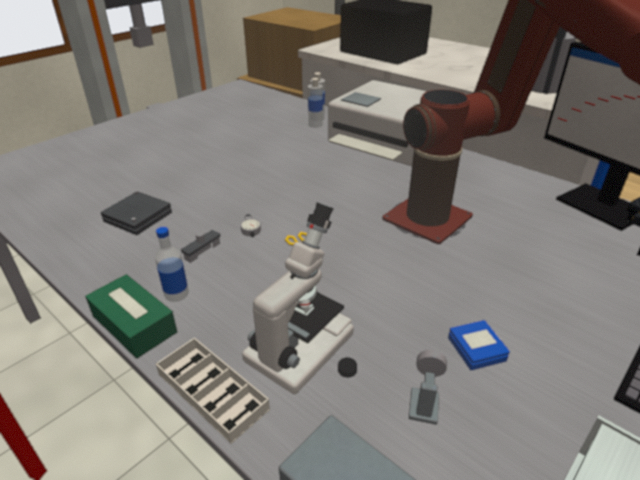

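View pics/top0.png

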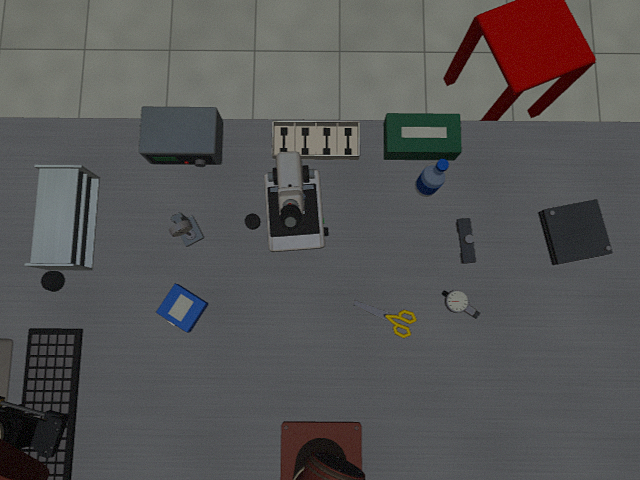

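```bash
cat > h.py <<'E'
import numpy as np
from scipy.spatial.transform import Rotation as R
from station import camera_params
def cam(n,obs=None):
    c=camera_params(n)
    if n=="wrist":
        T=np.eye(4);T[:3,:3]=R.from_euler("xyz",obs["tcp_rot"]).as_matrix();T[:3,3]=obs["tcp_pos"]
        T=T@c["mount"]; return c["mtx"],T[:3,:3],T[:3,3]
    return c["mtx"],R.from_euler("xyz",c["orientation"]).as_matrix(),c["position"]
def ray(c,uv):
    K,r,p=c; d=r@np.linalg.inv(K)@[uv[0],uv[1],1]; return p,d
def proj(c,X):
    K,r,p=c; y=K@(r.T@(np.asarray(X)-p)); return y[:2]/y[2]
def tri(rs):
    A=0;b=0
    for p,d in rs:
        d=d/np.linalg.norm(d);M=np.eye(3)-np.outer(d,d);A=A+M;b=b+M@p
    X=np.linalg.solve(A,b)
    return X,[np.linalg.norm((np.eye(3)-np.outer(d,d)/(d@d))@(X-p)) for p,d in rs]
E
python3 - <<'E'
from h import *
s=cam("scene");t=cam("top")
for n,a,b in (("ring",[319.5,221.2],[289.7,219.6]),("eye",[324.8,202.6],[291.5,222.5]),("foot",[309.2,245.1],[288.4,207.0])):
    print(n,tri([ray(s,a),ray(t,b)]))
E
```

```text
ring (array([573.57668925,  70.95234149, 301.75242241]), [np.float64(2.168456580236441), np.float64(2.16845658023641)])
eye (array([558.47424272,  67.39374169, 336.70150185]), [np.float64(0.8583217312303437), np.float64(0.8583217312302336)])
foot (array([609.63546773,  76.25214573, 265.41648692]), [np.float64(2.4464902670608186), np.float64(2.44649026706081)])
```

```bash
python3 - <<'E'
from h import *
from station import monitor,capture,nets
import cv2
o=monitor.get_obs(); print(R.from_euler("xyz",o["tcp_rot"]).as_matrix().round(3))
for n in("scene","top"):
    p=cv2.imread(f"pics/{n}0.png"); 
    u,v=(320,225) if n=="scene" else (290,200)
    c=p[v-60:v+60,u-70:u+70]; cv2.imwrite(f"pics/{n}0c.png",cv2.resize(c,None,fx=5,fy=5,interpolation=cv2.INTER_CUBIC))
t=cam("top");d=np.load("pics/top0d.npy")
# foot front edge corners in top picture
for uv in([271,249],[324,246]):
    p,dd=ray(t,uv); k=(20-p[2])/dd[2]; print(p+k*dd)
E
```

```text
[[ 0.    -0.969  0.245]
 [ 0.     0.245  0.969]
 [-1.    -0.     0.   ]]
[548.65409299 138.45053167  20.        ]
[557.67643905  -3.69903502  20.        ]
```

View pics/top0c.png

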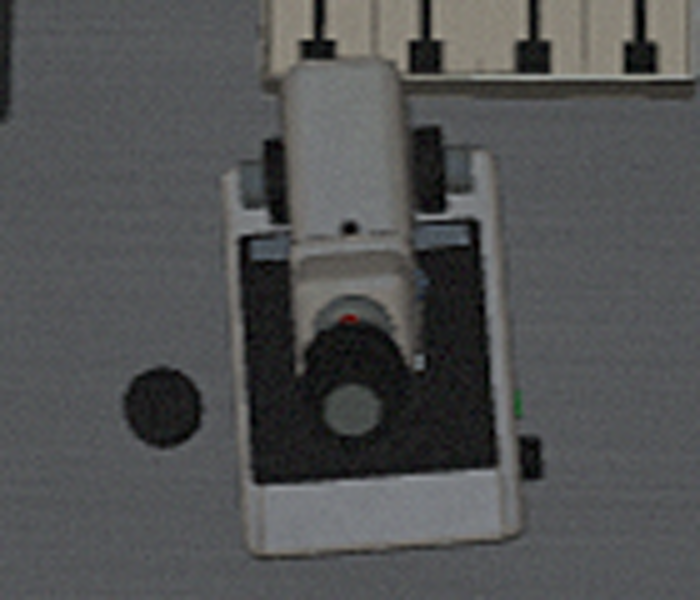

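View pics/scene0c.png

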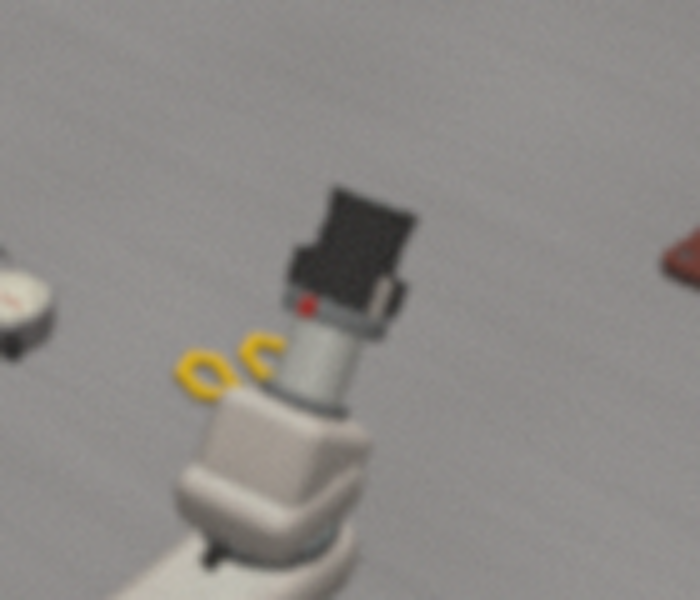

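```bash
cat >> h.py <<'E'
def frame(yaw=0.063,th=np.radians(35)):
    Z=np.array([-np.sin(th)*np.cos(yaw),-np.sin(th)*np.sin(yaw),np.cos(th)])
    X=np.array([np.cos(th)*np.cos(yaw),np.cos(th)*np.sin(yaw),np.sin(th)])
    return X,np.cross(Z,X),Z
E
python3 - <<'E'
from h import *
X,Y,Z=frame()
s=cam("scene");t=cam("top")
for n,c,uvs in (("s",s,[[319.5,221.2],[324.8,202.6],[309.2,245.1]]),("t",t,[[289.7,219.6],[291.5,222.5],[288.4,207.0]])):
    for uv,k in zip(uvs,(0,34,-52)):
        p,d=ray(c,uv); h=305+k*Z[2]; P=p+(h-p[2])/d[2]*d; print(n,k,P-k*Z)
for C in ([573,71,305],[576,70,305]):
    C=np.array(C)
    print("proj", proj(s,C),proj(s,C+34*Z),proj(s,C-52*Z),proj(t,C),proj(t,C+34*Z),proj(t,C-52*Z))
    for a in (0,.3,.6,.9,1.2): print(a,proj(s,C+23*(np.cos(a)*X+np.sin(a)*Y)),proj(s,C-12*Z+21.5*(np.cos(a)*X+np.sin(a)*Y)))
E
```

```text
s 0 [578.39173195  72.36522503 305.        ]
s 34 [572.72222302  65.20609108 305.        ]
s -52 [578.19162389  69.45325978 305.        ]
t 0 [571.52847265  72.43232948 305.        ]
t 34 [579.24004496  68.17075222 305.        ]
t -52 [578.96361498  76.43445532 305.        ]
proj [320.80410183 219.81859852] [326.92233821 203.67331397] [311.54511901 244.2519324 ] [290.38307987 218.92639297] [290.08816349 225.45285517] [290.80288712 209.63611171]
0 [314.80260608 218.33846173] [313.02163717 224.21354376]
0.3 [317.8297211  219.59282338] [315.83812154 225.39787618]
0.6 [321.13956528 220.87224323] [318.92127577 226.59401825]
0.9 [324.41633568 222.05447392] [321.97820851 227.68816348]
1.2 [327.34824182 223.02738091] [324.71923603 228.57698882]
proj [319.41367259 220.25932469] [325.53381281 204.09544545] [310.15193185 244.7204732 ] [290.87358438 217.5484691 ] [290.59322596 224.03146044] [291.27268116 208.31977885]
0 [313.37585907 218.78634609] [311.59665752 224.66769604]
0.3 [316.40288245 220.04358202] [314.41304411 225.85473867]
0.6 [319.71598756 221.32497476] [317.49922444 227.05272353]
0.9 [322.99904069 222.50807621] [320.56200271 228.14765814]
1.2 [325.93961602 223.48066515] [323.3111087  229.03614156]
```

```bash
cat >> h.py <<'E'
def target(C,dist,roll,yaw=0.063,th=np.radians(35)):
    X,Y,Z=frame(yaw,th)
    return np.asarray(C)+dist*Z, R.from_matrix(np.c_[-Z,Y,X])*R.from_rotvec([roll,0,0])
def delta(P,Q,o):
    r=R.from_euler("xyz",o["tcp_rot"]); return r.inv().apply(P-o["tcp_pos"])/10, np.degrees((r.inv()*Q).as_rotvec())
E
python3 - <<'E'
from h import *
from station import monitor
o=monitor.get_obs()
P,Q=target([576,70,305],150,0)
a,b=delta(P,Q,o); print(P,a.round(2),b.round(1),(a/2).round(2),(b/2).round(1))
E
```

```text
[490.13421745  64.58328749 427.87280664] [-21.49 -45.93 -44.22] [ 69.8 -30.2 -22. ] [-10.75 -22.97 -22.11] [ 34.9 -15.1 -11. ]
```

Call:
arm_command(
  steps=[
    [[1,-3,-4,-4,7,-3,-2],[1,-6,-8,-8,14,-6,-4.4],[1,-8,-13,-12.5,21,-9,-6.6],[1,-10,-18,-17,28,-12,-8.8],[1,-11.5,-22.9,-22,35,-15,-11]],
  ],
)

```text
time_s: 1.23
tcp_pos: [308.5, 357.9, 323.2]
tcp_rot: [-0.322, 1.247, 0.382]
contact_force: [0.2, -0.6, 0.5]
grip_width: 87.0
```

```bash
python3 - <<'E'
from h import *
from station import monitor
o=monitor.get_obs()
P,Q=target([576,70,305],150,0)
a,b=delta(P,Q,o); print(o["time_s"],o["tcp_pos"],o["q"].round(3),a.round(2),b.round(1))
E
```

```text
1.225 [308.52324521 357.90676886 323.16236433] [ 0.786 -0.456  1.974 -0.129  1.327  0.096] [ -8.04 -35.07  -2.25] [ 34.6 -15.  -10.9]
```

Call:
arm_command(
  steps=[
    [[1,-1.5,-6,-0.5,7,-3,-2],[1,-3,-12,-1,14,-6,-4.4],[1,-5,-18,-1.5,21,-9,-6.6],[1,-6.5,-24,-2,28,-12,-8.8],[1,-7.5,-29.5,-2.2,34.6,-15,-11]],
  ],
)

```text
time_s: 1.85
tcp_pos: [457.8, 108.6, 418.0]
tcp_rot: [-0.005, 0.958, 0.058]
contact_force: [0.8, 1.1, -0.5]
grip_width: 87.4
```

```bash
python3 - <<'E'
from h import *
from station import monitor
o=monitor.get_obs()
P,Q=target([576,70,305],150,0)
a,b=delta(P,Q,o); print(o["time_s"],o["tcp_pos"],o["q"].round(3),a.round(2),b.round(1))
E
```

```text
1.85 [457.77464181 108.58520133 417.95295591] [ 0.071 -0.75   2.054 -0.008  1.224  0.009] [ 0.9  -4.59  2.98] [0.  0.1 0.2]
```

Call:
arm_command(
  steps=[
    [[1,0.5,-2.5,1.5,0,0,0],[1,0.9,-4.6,3,0,0,0],[1,0.9,-4.6,3,0,0,0],[1,0.9,-4.6,3,0,0,0],[1,0.9,-4.6,3,0,0,0]],
  ],
)

```text
time_s: 2.48
tcp_pos: [489.4, 67.6, 425.8]
tcp_rot: [-0.006, 0.962, 0.062]
contact_force: [-0.6, 0.1, 0.6]
grip_width: 86.8
```

```bash
python3 - <<'E'
from h import *
from station import monitor,capture,nets
import cv2
o=monitor.get_obs()
P,Q=target([576,70,305],150,0)
a,b=delta(P,Q,o); print(o["time_s"],o["tcp_pos"],o["q"].round(3),a.round(2),b.round(1))
p,d=capture("wrist"); cv2.imwrite("pics/w1.png",p[:,:,::-1]); np.save("pics/w1d.npy",d)
c=cam("wrist",o)
for q in("ring_center","eyecup_top","tube_foot"):
    for x in nets.landmark_of(q,"wrist")[:2]: print(q,x["p"],x["at"])
C=np.array([576,70,305]);X,Y,Z=frame()
print("pred",proj(c,C),proj(c,C+34*Z),proj(c,C-52*Z))
E
```

```text
2.475 [489.41773972  67.62772426 425.81697664] [-0.082 -0.686  2.006  0.088  1.219 -0.155] [-0.14 -0.31  0.16] [ 0.3 -0.1  0. ]
ring_center 0.66 [321.5, 227.2]
eyecup_top 0.63 [323.2, 234.7]
tube_foot 0.74 [322.5, 214.1]
tube_foot 0.42 [247.0, 176.4]
pred [317.11208202 223.6448856 ] [317.22306099 234.54550027] [316.97904604 210.57777893]
```

View pics/w1.png

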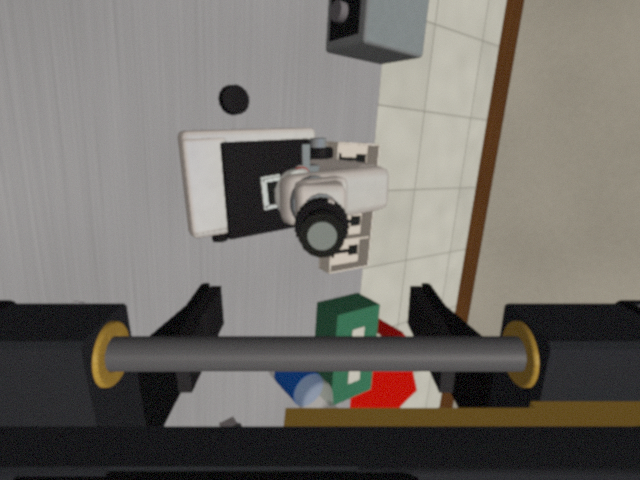

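```bash
python3 - <<'E'
import cv2
p=cv2.imread("pics/w1.png"); cv2.imwrite("pics/w1c.png",cv2.resize(p[160:280,250:400],None,fx=5,fy=5,interpolation=cv2.INTER_CUBIC))
E
```

```text
(no output)
```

View pics/w1c.png

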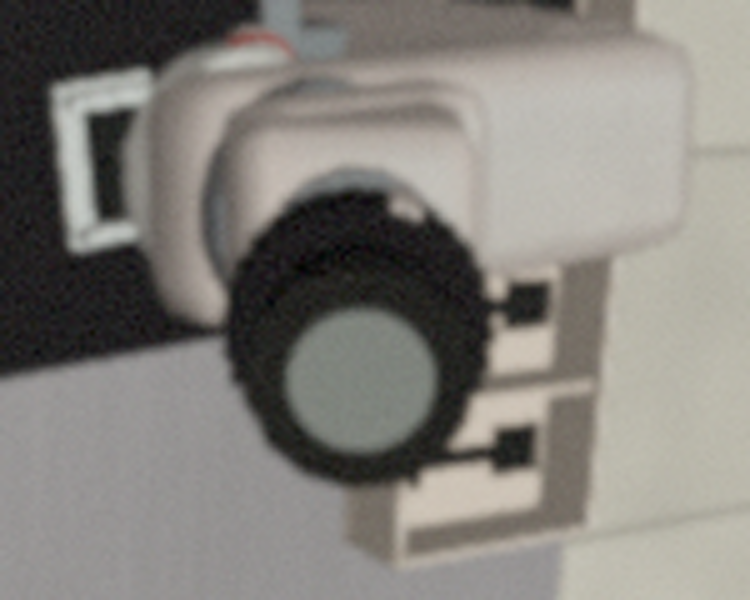

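```bash
python3 - <<'E'
from h import *
from scipy.optimize import least_squares
from station import monitor
o=monitor.get_obs()
s=cam("scene");t=cam("top");w=cam("wrist",o)
obs=[(s,319.5,221.2,0),(s,324.8,202.6,34),(s,309.2,245.1,-52),(t,289.7,219.6,0),(t,291.5,222.5,34),(t,288.4,207,-52),
(w,321.6,227.1,0),(w,322.6,235.5,34),(w,322.5,214.1,-52),(t,290.6,221.9,34)]
def f(v,yw=True):
    X,Y,Z=frame(v[3]); r=[]
    for c,u,vv,k in obs:
        P=v[:3]+k*Z; dep=(c[1].T@(P-c[2]))[2]/c[0][0,0]
        r+=list((proj(c,P)-[u,vv])*dep)
    return np.r_[r,(v[2]-305)/1,(v[3]-.063)*50]
x=least_squares(f,[576,70,305,.06],loss="soft_l1"); print(x.x, f(x.x).round(1))
E
```

```text
[5.78978542e+02 7.01190111e+01 3.07289550e+02 7.67698440e-02] [-2.1 -2.5 -0.6  2.1  0.2 -1.1  2.3 -7.7 -1.8 -0.2  5.8 -0.5 -0.4 -3.2
 -0.7 -0.7 -2.1 -4.1  0.1  1.   2.3  0.7]
```

```bash
python3 - <<'E'
from h import *
from station import monitor
o=monitor.get_obs()
for d in (80,):
    P,Q=target([578.5,70,306],d,-.6,.07)
    a,b=delta(P,Q,o); print(d,a.round(2),b.round(1))
E
```

```text
80 [ 6.92 -0.33  0.41] [-34.4  -0.2   0.2]
```

Call:
arm_command(
  steps=[
    [[1,2,0,0.2,-9,0,0],[1,4,-0.2,0.3,-18,0,0],[1,6,-0.3,0.4,-27,0,0],[1,7,-0.3,0.4,-34.4,0,0],[1,7,-0.3,0.4,-34.4,0,0]],
  ],
)

```text
time_s: 3.3
tcp_pos: [533.0, 66.7, 369.5]
tcp_rot: [-0.605, 0.964, 0.062]
contact_force: [-0.3, -0.6, -0.3]
grip_width: 86.9
```

```bash
python3 - <<'E'
from h import *
from station import monitor,capture,nets
import cv2
o=monitor.get_obs()
C=np.array([578.5,70,306]);X,Y,Z=frame(.07)
P,Q=target(C,80,-.6,.07)
a,b=delta(P,Q,o); print(o["time_s"],o["tcp_pos"],o["q"].round(3),o["joint_vel"].round(3),a.round(2),b.round(1))
p,d=capture("wrist"); cv2.imwrite("pics/w2.png",p[:,:,::-1])
c=cam("wrist",o)
for q in("ring_center","eyecup_top","tube_foot"):
    for x in nets.landmark_of(q,"wrist")[:2]: print(q,x["p"],x["at"])
print("pred",proj(c,C),proj(c,C+34*Z),proj(c,C-52*Z))
p=cv2.imread("pics/w2.png")
ring=lambda k,r:np.array([proj(c,C+k*Z+r*(np.cos(t)*X+np.sin(t)*Y)) for t in np.linspace(0,6.28,60)])
p=cv2.resize(p[130:310,220:420],None,fx=4,fy=4,interpolation=cv2.INTER_CUBIC)
for k,r in((34,18.5),(8,23),(-8,23)):
    cv2.polylines(p,[((ring(k,r)-[220,130])*4).astype(int)],True,(0,255,0),1)
cv2.imwrite("pics/w2c.png",cv2.resize(p,(660,594)))
E
```

```text
3.3 [532.96689512  66.6573996  369.49899754] [-0.074 -0.571  2.044  0.088  1.069 -0.759] [-0.002 -0.017 -0.018  0.001  0.011  0.059] [-0.18 -0.04  0.09] [-0.1 -0.4  0.1]
ring_center 0.97 [316.0, 248.0]
eyecup_top 0.65 [315.7, 261.2]
eyecup_top 0.29 [249.1, 132.3]
tube_foot 0.81 [321.3, 230.7]
pred [317.97957121 245.55965315] [317.99633238 262.83731968] [317.96068597 226.09246642]
```

View pics/w2c.png

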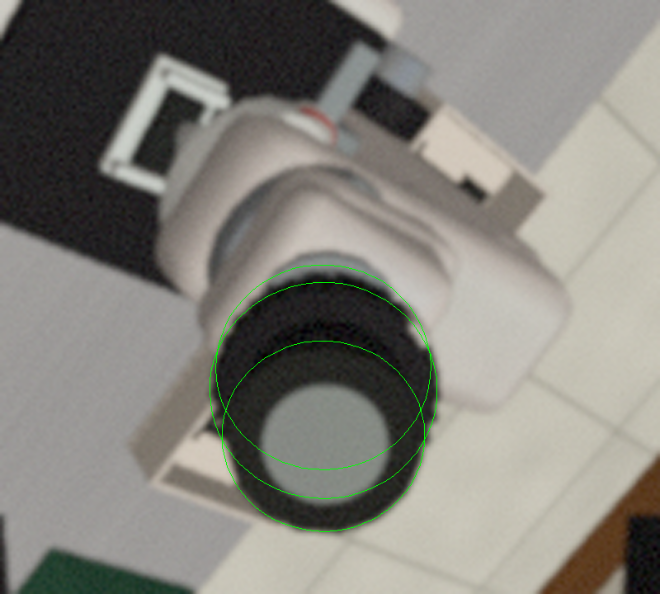

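Call:
arm_command(
  steps=[
    [[1,2,0,0.1,0,0,0],[1,4,0,0.1,0,-0.2,0],[1,6,0,0.1,0,-0.4,0],[1,7.6,0,0.1,0,-0.4,0],[1,7.6,0,0.1,0,-0.4,0]],
  ],
)

```text
time_s: 4.12
tcp_pos: [577.0, 69.6, 307.6]
tcp_rot: [-0.6, 0.959, 0.068]
contact_force: [-0.4, 0.2, -0.1]
grip_width: 86.8
```

```bash
cat > st.py <<'E'
from h import *
from station import monitor,capture,nets
import cv2,sys
o=monitor.get_obs()
C=np.array([578.5,70,306]);X,Y,Z=frame(.07)
r=R.from_euler("xyz",o["tcp_rot"]);e=np.c_[X,Y,Z].T@(o["tcp_pos"]-C)
y=r.as_matrix()[:,1]; print("ringframe pos",e.round(1),"roll",np.arctan2(-y@X,y@Y).round(3),"tiltz",np.degrees((-r.as_matrix()[:,0])@np.c_[X,Y]).round(1))
print(o["time_s"],o["q"].round(2),o["grip_width"],o["contact_force"].round(1),o["wrist_torque"].round(2))
n=sys.argv[1]
p,d=capture("scene"); cv2.imwrite(f"pics/s{n}.png",cv2.resize(p[165:285,250:390,::-1],None,fx=4,fy=4,interpolation=cv2.INTER_CUBIC))
p,d=capture("wrist"); cv2.imwrite(f"pics/w{n}.png",p[:,:,::-1])
E
python3 st.py 3
```

```text
ringframe pos [-0.3 -0.3  2.2] roll 0.599 tiltz [-0.1  0.1]
4.125 [-0.06 -0.43  2.07  0.09  0.9  -0.76] 86.81174222133619 [-0.4  0.2 -0.1] [-0.09  0.39  0.04]
```

View pics/w3.png

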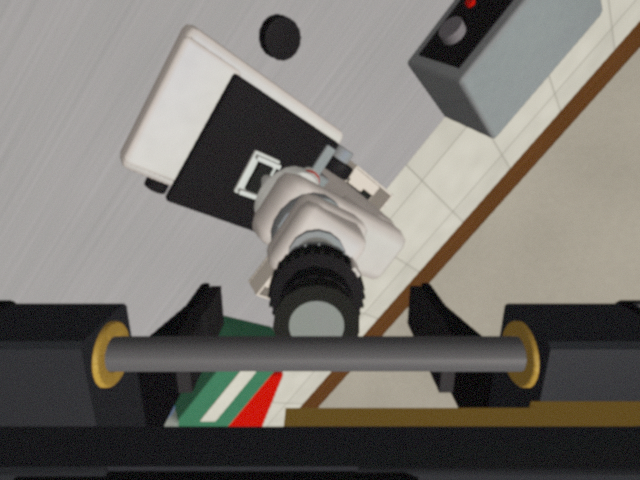

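View pics/s3.png

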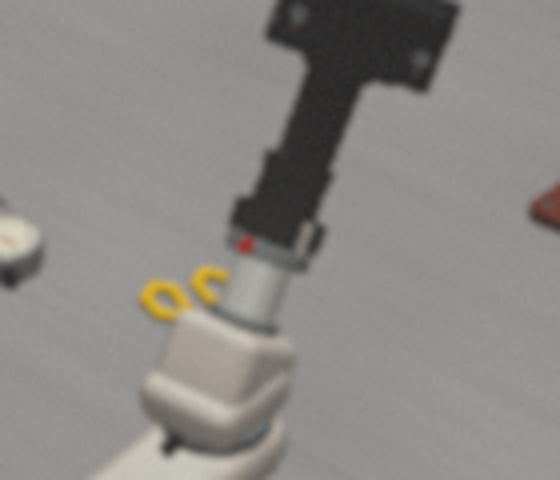

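Call:
arm_command(
  steps=[
    [[0.5,-0.2,0,0,0,0,0],[0,-0.2,0,0,0,0,0],[-0.5,-0.2,0,0,0,0,0],[-1,-0.2,0,0,0,0,0],[-1,-0.2,0,0,0,0,0]],
  ],
  newtons=20,
)

```text
time_s: 4.85
tcp_pos: [576.1, 69.5, 310.5]
tcp_rot: [-0.601, 0.957, 0.067]
contact_force: [-0.3, 0.1, 0.9]
grip_width: 45.0
```

```bash
python3 st.py 4
```

```text
ringframe pos [ 0.6 -0.4  5.1] roll 0.599 tiltz [-0.2  0.1]
4.85 [-0.06 -0.44  2.07  0.09  0.9  -0.77] 45.01324662188065 [-0.3  0.1  0.9] [-0.03  0.4  -0.01]
```

View pics/w4.png

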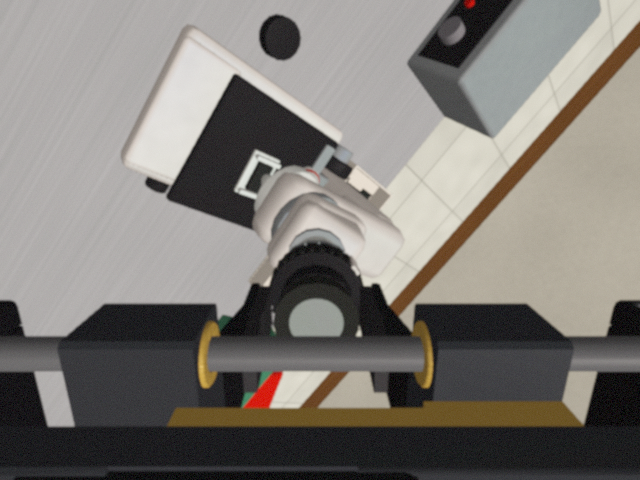

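View pics/s4.png

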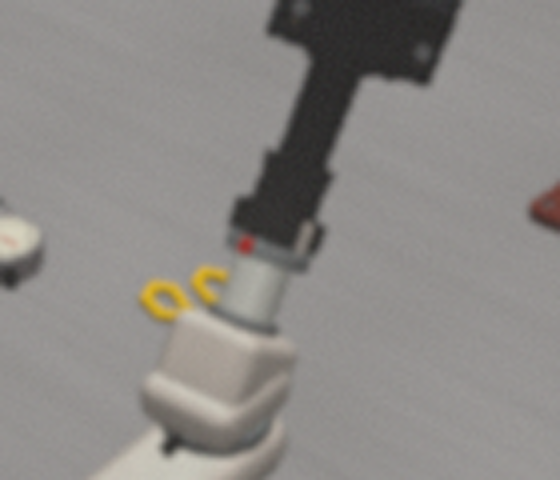

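Call:
arm_command(
  steps=[
    [[-1,0,0,0,7,0,0],[-1,0,0,0,14,0,0],[-1,0,0,0,21,0,0],[-1,0,0,0,28,0,0],[-1,0,0,0,34.4,0,0]],
  ],
)

```text
time_s: 5.58
tcp_pos: [576.2, 69.3, 310.8]
tcp_rot: [0.001, 0.956, 0.066]
contact_force: [-2.2, -0.9, 0.3]
grip_width: 35.0
```

```bash
python3 st.py 5
```

```text
ringframe pos [ 0.8 -0.5  5.3] roll -0.004 tiltz [-0.2  0.1]
5.575 [-0.06 -0.44  2.07  0.09  0.9  -0.16] 35.03761095350451 [-2.2 -0.9  0.3] [-0.53  0.47  0.21]
```

View pics/s5.png

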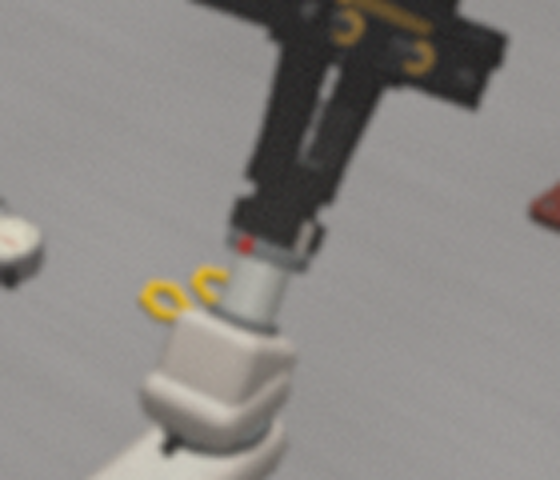

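```bash
python3 - <<'E'
from h import *
from station import capture
import cv2
p,d=capture("scene"); X,Y,Z=frame(.07);C=np.array([578.5,70,306]);s=cam("scene")
im=cv2.resize(p[170:250,270:370,::-1],None,fx=7,fy=7,interpolation=cv2.INTER_CUBIC).copy()
for k in range(-20,41,10):
  for off,col in ((18,(0,255,0)),(0,(0,0,255))):
    q=(proj(s,C+k*Z+off*X)-[270,170])*7+3; cv2.circle(im,tuple(q.astype(int)),3,col,-1); cv2.putText(im,str(k),tuple(q.astype(int)+[4,0]),0,.4,col)
cv2.imwrite("pics/s6.png",im)
dd=d[190:240,300:350]; 
# depth points -> ring frame
K,r,c=s
for v in range(196,232,2):
    row=[]
    for u in range(306,346,3):
        z=d[v,u]; P=r@(np.linalg.inv(K)@[u,v,1])*z+c; e=np.c_[X,Y,Z].T@(P-C); row.append("%d,%d,%d"%tuple(e) if abs(e).max()<90 else "-")
    print(v," ".join(row))
E
```

```text
196 - - - 27,-10,42 28,-3,44 30,4,47 32,11,49 20,10,50 -17,-5,52 -17,1,54 -15,8,56 -23,10,58 - -
198 - - - 29,-7,39 24,-3,41 28,5,43 28,11,45 - -18,-4,48 -17,2,50 -17,8,52 -26,10,54 - -
200 - - - 27,-6,35 26,0,37 28,6,39 25,10,41 -18,-9,42 -18,-3,44 -19,3,46 -22,7,48 -25,12,51 - -
202 - - - 29,-4,32 26,0,34 24,5,36 22,10,38 -16,-6,38 -17,0,41 -18,5,43 -22,9,45 - - -
204 - - 26,-11,26 26,-4,28 24,0,30 27,8,32 16,8,34 -16,-4,35 -15,2,37 -17,7,39 -22,10,41 - - -
206 - - 27,-8,22 26,-2,25 24,2,27 26,10,29 12,7,30 5,10,32 -16,3,33 -18,8,35 -25,10,37 - - -
208 - - 26,-7,19 27,0,21 27,5,23 23,9,25 14,10,27 10,14,29 5,17,31 -20,9,32 - - - -
210 - - 28,-5,15 25,0,17 25,6,20 24,11,22 13,11,23 9,15,25 5,19,27 -20,10,28 - - - -
212 - - - 17,-3,13 24,7,16 19,10,18 14,13,20 5,14,21 -1,16,23 -24,10,24 - - - -
214 - 12,-18,5 9,-13,7 14,-3,9 14,2,12 14,8,14 9,12,16 6,16,18 -6,15,19 -23,12,20 - - - -
216 - 16,-13,1 20,-4,4 13,-2,6 16,5,8 14,10,10 9,13,12 4,17,14 -20,9,15 - - - - -
218 - 22,-8,-1 23,-1,1 26,6,3 20,9,5 13,11,7 8,14,9 2,17,10 - - - - - -
220 - 19,-8,-4 23,0,-2 23,6,0 17,8,1 17,15,3 11,18,5 -1,17,7 - - - - - -
222 - 23,-4,-8 23,1,-5 22,7,-3 20,12,-1 17,16,0 10,18,2 4,22,3 -4,23,5 - - - - -
224 10,-17,-15 20,-5,-12 23,3,-9 21,8,-7 17,12,-5 18,19,-3 10,20,-1 5,23,0 -5,23,1 - - - - -
226 15,-13,-18 24,0,-15 22,4,-13 19,8,-11 16,13,-9 12,17,-7 8,21,-5 4,24,-3 - - - - - -
228 - 20,-1,-19 21,5,-16 18,9,-14 15,13,-12 10,17,-10 8,22,-8 -3,22,-7 - - - - - -
230 - 12,-4,-23 14,2,-21 18,11,-18 15,15,-16 11,19,-14 3,21,-12 - - - - - - -
```

View pics/s6.png

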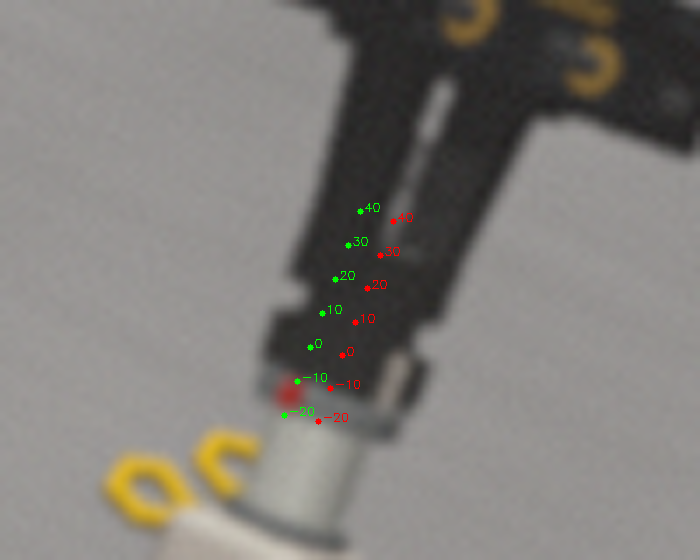

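```bash
python3 - <<'E'
from h import *
from station import capture
p,d=capture("scene"); X,Y,Z=frame(.07);C=np.array([578.5,70,306]);s=cam("scene")
K,r,c=s
v,u=np.mgrid[120:240,250:400]; z=d[120:240,250:400]
P=(np.stack([u,v,np.ones_like(u)],-1)@np.linalg.inv(K).T*z[...,None])@r.T+c
e=(P-C)@np.c_[X,Y,Z]
m=(abs(e).max(-1)<120)&(z>0)
rad=np.hypot(e[...,0],e[...,1])
for lo in range(0,100,5):
    k=m&(e[...,2]>=lo)&(e[...,2]<lo+5); q=e[k]
    if len(q): print(lo,len(q),"X",q[:,0].min().round(),q[:,0].max().round(),"Y",q[:,1].min().round(),q[:,1].max().round(),"p95 X",np.percentile(q[:,0],95).round())
E
```

```text
0 61 X -7.0 27.0 Y -16.0 24.0 p95 X 25.0
5 57 X -10.0 22.0 Y -20.0 24.0 p95 X 21.0
10 42 X -5.0 20.0 Y -12.0 18.0 p95 X 19.0
15 62 X -24.0 29.0 Y -12.0 18.0 p95 X 28.0
20 62 X -28.0 30.0 Y -11.0 18.0 p95 X 28.0
25 60 X -25.0 29.0 Y -11.0 19.0 p95 X 28.0
30 67 X -26.0 29.0 Y -11.0 21.0 p95 X 28.0
35 56 X -25.0 30.0 Y -11.0 13.0 p95 X 29.0
40 60 X -29.0 32.0 Y -11.0 12.0 p95 X 30.0
45 62 X -26.0 34.0 Y -12.0 12.0 p95 X 31.0
50 62 X -29.0 33.0 Y -11.0 12.0 p95 X 32.0
55 65 X -30.0 34.0 Y -10.0 13.0 p95 X 34.0
60 66 X -30.0 34.0 Y -11.0 12.0 p95 X 34.0
65 64 X -32.0 37.0 Y -10.0 12.0 p95 X 35.0
70 69 X -33.0 38.0 Y -12.0 12.0 p95 X 36.0
75 68 X -36.0 38.0 Y -11.0 12.0 p95 X 37.0
80 98 X -84.0 49.0 Y -14.0 35.0 p95 X 48.0
85 228 X -86.0 90.0 Y -37.0 39.0 p95 X 89.0
90 215 X -86.0 90.0 Y -35.0 39.0 p95 X 89.0
95 217 X -84.0 91.0 Y -36.0 39.0 p95 X 89.0
```

Call:
arm_command(
  steps=[
    [[0.7,0,0,0,0,0,0],[0.7,0,0,0,0,0,0],[0.7,0,0,0,-9,0,0],[0.7,0,0,0,-18,0,0],[0.7,0,0,0,-27,0,0]],
  ],
)

```text
time_s: 6.4
tcp_pos: [576.1, 69.6, 310.2]
tcp_rot: [-0.477, 0.957, 0.068]
contact_force: [-0.6, 0.3, 0.0]
grip_width: 71.7
```

Call:
arm_command(
  steps=[
    [[0.7,0.3,0,0,-7.4,0,0],[0.7,1,0,0,-7.4,0,0],[0.7,1.7,0,0,-7.4,0,0],[0.7,2.4,0,0,-7.4,0,0],[0.7,2.4,0,0,-7.4,0,0]],
  ],
)

```text
time_s: 7.02
tcp_pos: [589.8, 70.4, 289.7]
tcp_rot: [-0.6, 0.958, 0.068]
contact_force: [0.1, 0.7, 0.2]
grip_width: 74.0
```

```bash
python3 st.py 7
```

```text
ringframe pos [ -0.1  -0.4 -19.8] roll 0.599 tiltz [-0.1  0.1]
7.025 [-0.06 -0.38  2.07  0.1   0.85 -0.77] 73.96603546326037 [0.1 0.7 0.2] [-0.06  0.37  0.01]
```

View pics/s7.png

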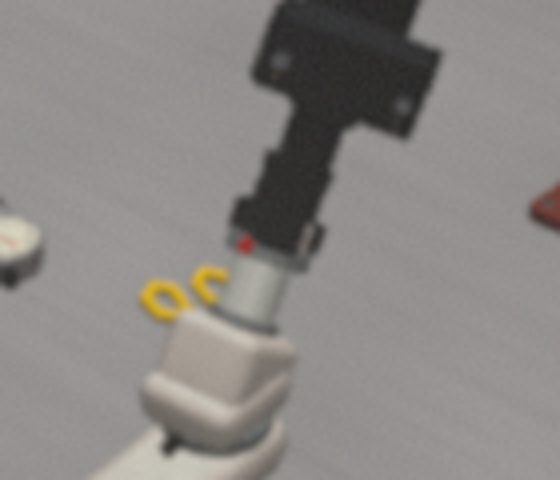

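View pics/w7.png

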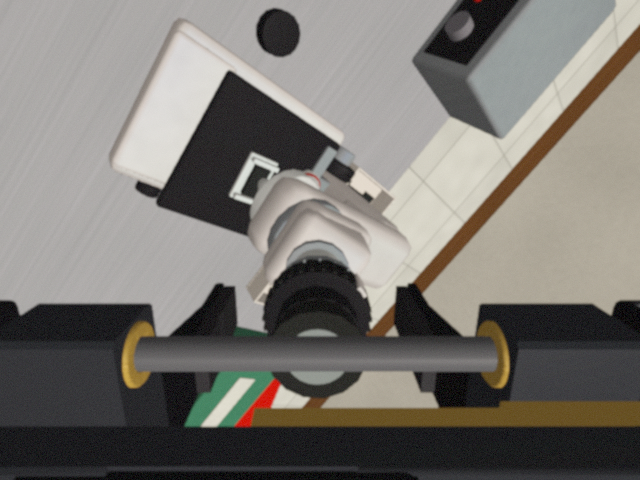

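Call:
arm_command(
  steps=[
    [[-1,0,0,0,0,0,0],[-1,0,0,0,0,0,0],[-1,0,0,0,0,0,0],[-1,0,0,0,0,0,0],[-1,0,0,0,0,0,0]],
  ],
  newtons=20,
)

```text
time_s: 7.75
tcp_pos: [590.2, 70.6, 291.2]
tcp_rot: [-0.601, 0.956, 0.068]
contact_force: [1.9, 1.2, 0.7]
grip_width: 45.4
```

Call:
arm_command(
  steps=[
    [[-1,0,0,0,0,0,0],[-1,0,0,0,0,0,0],[-1,0,0,0,0,0,0],[-1,0,0,0,0,0,0],[-1,0,0,0,5,0,0]],
  ],
)

```text
time_s: 8.38
tcp_pos: [590.1, 70.5, 291.2]
tcp_rot: [-0.512, 0.956, 0.068]
contact_force: [2.8, 2.1, 0.9]
grip_width: 45.1
```

```bash
python3 st.py 8
```

```text
ringframe pos [  1.1  -0.3 -18.8] roll 0.51 tiltz [-0.2  0.1]
8.375 [-0.06 -0.39  2.07  0.1   0.85 -0.68] 45.11140693484535 [2.8 2.1 0.9] [0.18 0.01 0.29]
```

View pics/w8.png

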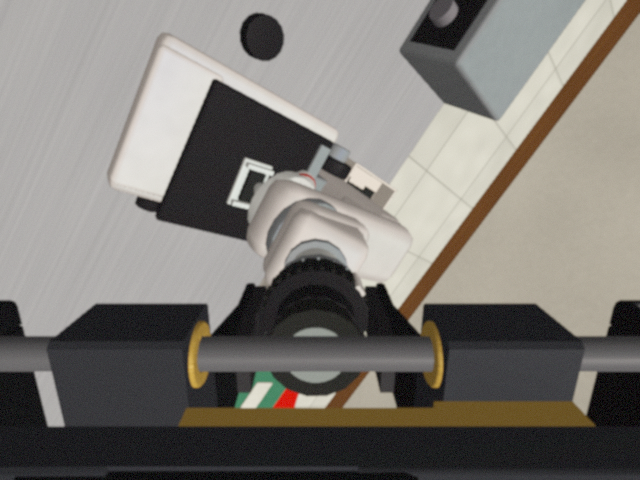

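Call:
arm_command(
  steps=[
    [[-1,0,0,0,7,0,0],[-1,0,0,0,14,0,0],[-1,0,0,0,21,0,0],[-1,0,0,0,27,0,0],[-1,0,0,0,32,0,0]],
  ],
)

```text
time_s: 9.1
tcp_pos: [589.9, 70.4, 291.0]
tcp_rot: [0.045, 0.957, 0.067]
contact_force: [1.3, 2.4, 2.0]
grip_width: 45.6
```

```bash
python3 st.py 9
```

```text
ringframe pos [  0.7  -0.4 -18.8] roll -0.047 tiltz [-0.2  0.1]
9.1 [-0.06 -0.39  2.07  0.1   0.85 -0.12] 45.64022538891939 [1.3 2.4 2. ] [0.18 0.32 0.32]
```

View pics/s9.png

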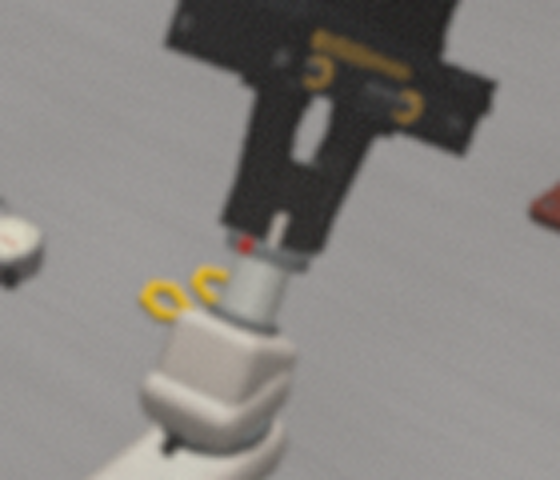

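View pics/w9.png

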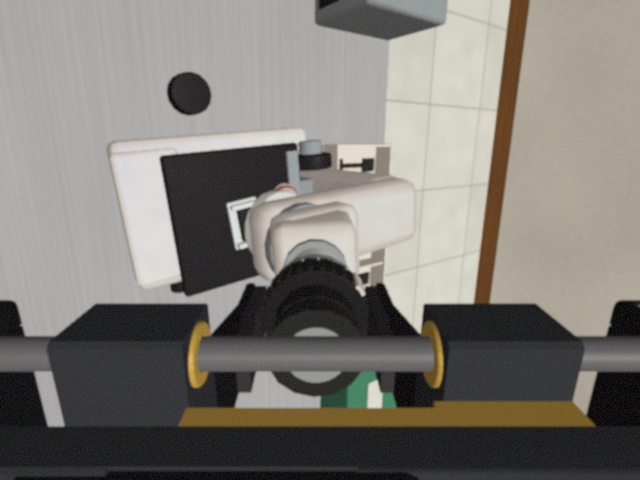

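Call:
arm_command(
  steps=[
    [[-1,0,0,0,7,0,0],[-1,0,0,0,14,0,0],[-1,0,0,0,21,0,0],[-1,0,0,0,27,0,0],[-1,0,0,0,31.8,0,0]],
  ],
)

```text
time_s: 9.82
tcp_pos: [589.6, 70.5, 290.8]
tcp_rot: [0.599, 0.957, 0.068]
contact_force: [-1.8, 0.7, 2.4]
grip_width: 45.4
```

```bash
python3 st.py 10
```

```text
ringframe pos [  0.4  -0.3 -18.8] roll -0.601 tiltz [-0.1  0.1]
9.825 [-0.06 -0.39  2.07  0.1   0.85  0.43] 45.35309262357542 [-1.8  0.7  2.4] [0.3  0.63 0.3 ]
```

View pics/s10.png

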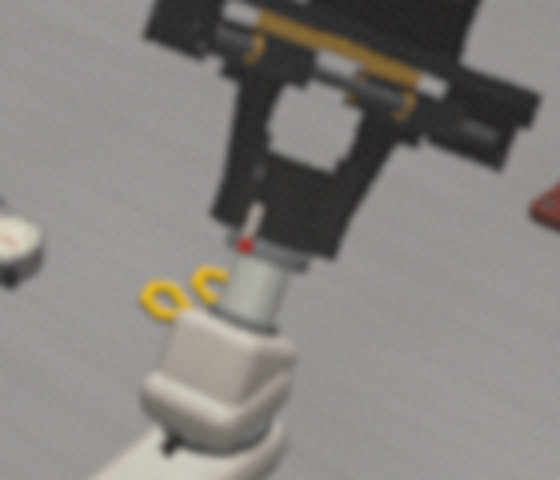

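Call:
arm_command(
  steps=[
    [[0.6,0,0,0,0,0,0],[0.6,0,0,0,0,0,0],[0.6,0,0,0,0,0,0],[0.6,0,0,0,0,0,0],[0.6,0,0,0,0,0,0]],
  ],
)

```text
time_s: 10.55
tcp_pos: [590.0, 70.3, 290.9]
tcp_rot: [0.599, 0.957, 0.067]
contact_force: [0.6, -0.4, -0.6]
grip_width: 69.4
```

Call:
arm_command(
  steps=[
    [[0.6,-2,0,0,0,0,0],[0.6,-5,0,0,0,0,0],[0.6,-8,0,0,0,0,0],[0.6,-11,0,0,0,0,0],[0.6,-13,0,0,0,0,0]],
  ],
)

```text
time_s: 11.18
tcp_pos: [514.8, 65.3, 399.0]
tcp_rot: [0.599, 0.954, 0.067]
contact_force: [-0.6, -0.4, -0.2]
grip_width: 69.7
```

Call:
arm_command(
  steps=[
    [[0.6,0,0,0,0,0,0],[0.6,0,0,0,0,0,0],[0.6,0,0,0,0,0,0],[0.6,0,0,0,0,0,0],[0.6,0,0,0,0,0,0]],
  ],
)

```text
time_s: 11.8
tcp_pos: [515.2, 65.4, 396.6]
tcp_rot: [0.6, 0.957, 0.068]
contact_force: [-0.3, -0.5, 0.3]
grip_width: 69.5
```

```bash
python3 st.py 11; python3 - <<'E'
import cv2
p=cv2.imread("pics/w11.png"); cv2.imwrite("pics/w11c.png",cv2.resize(p[180:300,240:390],None,fx=5,fy=5,interpolation=cv2.INTER_CUBIC))
E
```

```text
ringframe pos [ -0.   -0.2 110.6] roll -0.602 tiltz [-0.1  0.1]
11.8 [-0.09 -0.63  2.03  0.1   1.13  0.43] 69.48016009449796 [-0.3 -0.5  0.3] [-0.1   0.42 -0.02]
```

View pics/s11.png

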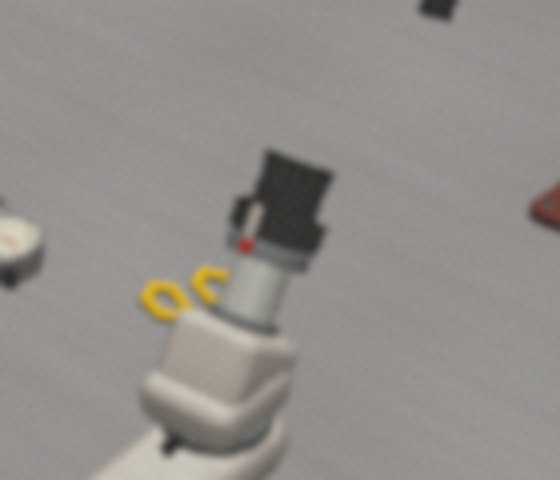

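View pics/w11c.png

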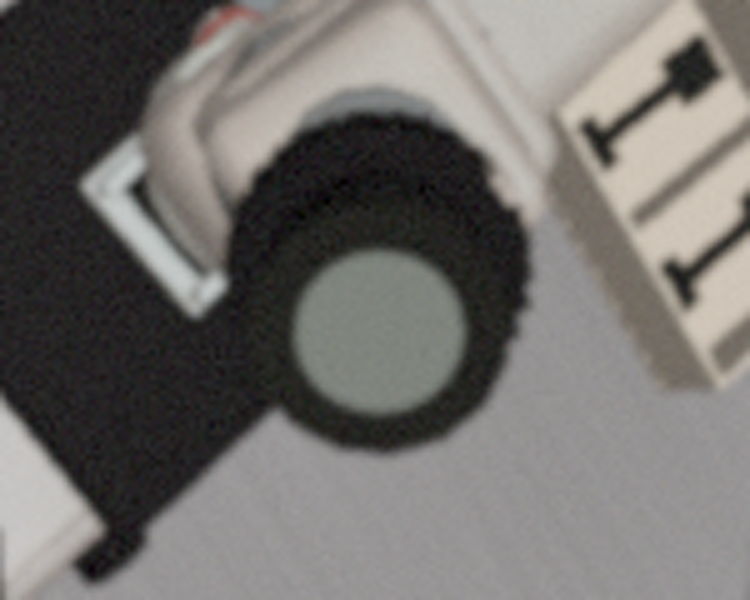

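```bash
python3 -c "
from station import ticket; print(ticket.hand_in())"
```

```text
the job is handed in; nothing more can be done
None
```

The dioptre ring is back at the index: I turned it about 1.2 rad (four clicks) clockwise, released it, and drew the hand back about 130 mm along the tube. I handed the job in at about 12 s.

**Last checks:**
- In the scene view the white line stands in line with the red index, to within about a pixel, where one click is about three pixels.
- In the wrist view the line is at about 33°, against 34° expected for zero.
- The contact force is about zero, and the ring kept its place after release.
- I did not compare the positions of the sample, the dust cap and the other things before and after. The arm stayed well above the bench the whole time, and no unexpected force showed.

**What disagreed:** on the first try the jaws closed at 35 mm, on the eyepiece above the ring, and turned without moving it. The scene depth picture showed the fingertips about 28 mm farther back along the tool than the reported TCP and the stated 19 mm would put them. I opened, went 25 mm deeper, and the jaws closed on the ring at 45 mm. The second turn then carried the line with it.

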